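Lock the rice pressing mould with its cam

TASK

Close the square pressing mould: turn the red wing of its cam clockwise, seen from above, until it lies straight across the split between the two aluminium halves and has drawn them fully shut, then let go. Leave the spice carousel as it stands, without turning it.

Things in the scene. Friction and masses are not known exactly. Their poses are not given: they have to be found in the camera images.
- cam_wing (a point): red wing handle of the cam, on a lug at one side of the fixed square aluminium mould (130 mm): upright bar 70 long, 14 thick, 40 mm tall. Point on the cam's vertical turning axis, mid bar, 16 mm below its top, 24 above its foot, 70 above the board; it stays put as the wing turns. x along the 70 mm, y through the 14 mm, z up. All else on the mould lies lower than the wing's foot.
- cam (a joint): cam angle in rad: 0 = open, wing parallel to the split between the halves; 1.57 = locked at a stop, wing straight across the split. Grows clockwise seen from above. Starts at 0.05 to 0.35; takes 0.2 to 0.3 N m to turn and stays where it is left.
- half (a joint): how far the cam has drawn the sliding half of the mould towards the fixed half, in m: 0 = 12 mm gap, 0.012 = halves touching, shut. It moves 7.6 mm per rad of the cam; pushing the half itself will not shut it.
- amber_jar (a point): top centre of the lid of the one amber jar on the spice carousel, a wooden turntable 164 mm across that turns easily, with five jars 41 mm wide; its central knob, the highest part, reaches 105 mm above the board. The point is 88 mm above the board, 55 mm from the turning axis; its x axis points level, straight away from that axis; z up.

How it is judged (in metres and radians):
At the end, for the whole second after the job is handed in: The cam stands within about 10 degrees of its locked stop (joint above 1.39 rad), at rest, and the two halves are drawn together to a gap under 1.8 mm (value of joint cam above 1.39 rad and value of joint half above 0.0102 m and velocity of joint cam between -0.05 and 0.05 rad/s); the robot touches nothing.
It fails at once if the spice carousel is turned (the amber jar shifts by more than 15 mm) (distance of amber_jar from where it was at the start of the episode above 0.015 m).
It also fails if it takes over 29 s, if anything falls off the work surface, if the arm or the gripper's body presses on something with over 40 N, if the wrist force passes 120 N, or if a joint passes its speed limit or range.

ROBOT

A 6-joint arm with a two-finger parallel gripper is mounted at the origin on the work surface. World frame = base frame: x ahead of the robot, y to its left, z up, the work surface at z = 0. Lengths are in mm, angles in rad, forces in N, time in s.
With the tool pointing down it reaches from about 350 to 975 mm from the base axis. Payload 7.1 kg.
Tool frame: the origin (TCP) lies midway between the tips of the shut fingers; the grasp point (between the pads) lies ctrl.tcp_to_grasp behind it (ctrl.tcp_to_grasp is the distance from the TCP to the grasp point, in mm); z points along the fingers, y is the direction in which the jaws open and shut (so a half turn about z gives the same grasp; the last joint's range is limited). The gripper opens to 88 mm and grips with 3 to 60 N. Pads are 20 mm wide; open, the fingers measure 115 mm over their backs; the gripper's body (75 mm by 178 mm) begins 61 mm behind the grasp point.
Start: joints at [-1.286, 0.423, 1.63, -0, 1.089, -0.019], TCP at [186.986, -596.357, 222.675] pointing down, gripper open.
Joint ranges: [-3, 3], [-0.9, 2.11], [0.09, 2.58], [-1.31, 4.45], [0.11, 2.69], [-2.54, 2.54]. Speed limits (rad/s): [2.39, 2.39, 3.01, 3.14, 3.14, 3.14].

INTERFACE

Orientations are given as a rotation vector (axis times angle).
In Python, from workcell import ctrl gives the robot as it stands.
- The arm moves only by the tool play_rows, never from a script. Its argument "increments" is text: rows parted by semicolons, each of 5 numbers parted by spaces: the opening, from 0 (shut) to 1 (fully open), then the shift along the world's x, y, z in m, then the turn about the world's z in degrees. A call has 1 to 20 rows; each row shifts and turns the commanded pose from where the row before left it; what a row does not reach is not made up. A row lasts 1/10 s, in which the tool goes at most 50 mm and 8.59 degrees, less where a joint would pass 70% of its speed; a pose out of reach is approached as far as the arm can. A call is refused whole if a number of a shift passes 0.05 or a number of a turn 8.59, either way. A call with a gripper value outside its range is refused whole. The fingers move at their own pace and stop on an object; the grip force is fixed at half the most. Time passes only in rows, so rows that do not move let the fingers close. It gives the time, the measured TCP pose, the force and the opening at its end, in the units of the state.
- ctrl.get_obs(): the state, without advancing time (a new reading comes with each control period).
- ctrl.get_image(name): name is "side" or "top" or "wrist"; returns a dict with "img" (400x640x3 uint8, red, green, blue), "range_z" (400x640 float32, mm along the optical axis (not along the pixel's ray), 0 where there is no reading), "vertical_fov" (degrees; the focal length in pixels is half the picture's height over the tangent of half this angle, whatever the lens; pixels are square), "cx", "cy" (the principal point, pixels), "origin" and "attitude" of the camera in the world. Camera axes: x right, y down, z forward; pixel columns grow to the right and rows downward; lengths in mm; the calibration is good to about 2 mm. A picture is of the moment at which its call begins.
- ctrl.close_job(): hands the job in, once; it reports no verdict.
The state is a dict: "t": time; "qpos": joint angles; "qvel": joint speeds; "joint_torque": joint torques, N m; "ee_pos": TCP position; "orientation": TCP orientation; "ft_force": force on the tool from outside, world axes, zero at the start; "moment": the same for the moment, N m; "width": finger opening in mm.
Only numpy, scipy, OpenCV 4.12 (cv2) and the standard library are available. Lean on these libraries where they do the work, as an engineer would, in place of code of your own. Each camera call takes 0.05 s, during which the arm holds its last target. There are 200 camera calls.

## Working session

There is one attempt and no reset: what is moved stays moved. The work goes in short steps, Python scripts to look and compute and a tool call to move; the robot and the scene stay as the last step left them, time stands still between calls to the robot, and variables do not carry over. Pictures are saved under pics/ and viewed, on a budget of 10 in all, crops included, one or two more only if the job needs it, and the job is handed in when it is done.

Besides the shell and the picture viewer there is one more tool, called after "Emit:" as name(argument=value, ...), one argument or row to a line, values as JSON. play_rows: Moves the arm, as the interface text tells. Its arguments: {"type":"object","properties":{"increments":{"type":"string"}},"required":["increments"]}

```bash
mkdir -p pics; cat > h.py <<'E'
import numpy as np, cv2
from workcell import ctrl
from scipy.spatial.transform import Rotation as R
def cam(n):
    d=ctrl.get_image(n); im=d["img"]; f=im.shape[0]/2/np.tan(np.radians(d["vertical_fov"])/2)
    a=np.array(d["attitude"],float); A=a if a.shape==(3,3) else (R.from_rotvec(a).as_matrix() if a.size==3 else None)
    d.update(f=f,A=A,o=np.array(d["origin"],float)); return d
def ray(d,uv):
    uv=np.atleast_2d(uv); c=np.c_[(uv[:,0]-d["cx"])/d["f"],(uv[:,1]-d["cy"])/d["f"],np.ones(len(uv))]
    return c@d["A"].T
def plane(d,uv,z):
    r=ray(d,uv); return d["o"]+r*((z-d["o"][2])/r[:,2])[:,None]
def pts(d,uv):
    uv=np.atleast_2d(uv).astype(int); return d["o"]+ray(d,uv)*d["range_z"][uv[:,1],uv[:,0]][:,None]
def save(d,n): cv2.imwrite("pics/"+n,d["img"][:,:,::-1])
E
python3 - <<'E'
from h import *
print(ctrl.get_obs(), ctrl.tcp_to_grasp)
ims=[]
for n in("top","side"):
    d=cam(n); ims.append(d["img"]); print(n,d["o"],d["A"],d["attitude"],d["f"],d["cx"],d["cy"])
    h=cv2.cvtColor(d["img"],cv2.COLOR_RGB2HSV); m=((h[...,0]<6)|(h[...,0]>174))&(h[...,1]>150)&(h[...,2]>70)
    k,l,s,c=cv2.connectedComponentsWithStats(m.astype(np.uint8))
    for i in range(1,k):
        if s[i,4]>30:
            v,u=np.nonzero(l==i); P=pts(d,np.c_[u,v]); P=P[d["range_z"][v,u]>0]
            print(s[i],c[i],np.median(P,0) if len(P) else None, np.percentile(P[:,2],[2,50,98]) if len(P) else None)
cv2.imwrite("pics/a.png",np.vstack(ims)[:,:,::-1][:, :] if 0 else cv2.resize(np.vstack(ims),(480,600),interpolation=cv2.INTER_AREA)[:,:,::-1])
E
```

```text
{'t': 0.0, 'qpos': array([-1.28599645e+00,  4.23819901e-01,  1.63065279e+00,  2.13678287e-05,
        1.08860140e+00, -1.89931827e-02]), 'qvel': array([ 2.52601862e-04, -7.07803158e-06, -2.01490979e-04,  6.61559024e-04,
       -2.19853712e-04,  3.98770964e-04]), 'joint_torque': array([-1.36541836e-03, -5.44625688e+01, -2.73658347e+01,  6.40685298e-02,
        2.26576289e-02, -7.03683486e-05]), 'ee_pos': array([ 186.84727372, -595.85562377,  221.92938952]), 'orientation': array([-3.10396840e+00, -4.75126148e-01,  2.78766250e-04]), 'ft_force': array([-0.60726627,  0.23543015,  0.8854557 ]), 'moment': array([ 0.00315564, -0.01721102, -0.03011784]), 'width': 87.70418012611947} 18.700000000000003
top [417.33500644 -75.72760772 971.92886454] [[ 0.0189576  -0.98287173  0.1833133 ]
 [-0.99929307 -0.01267304  0.03539418]
 [-0.0324648  -0.18385469 -0.98241717]] [-2.12584745  2.09219464 -0.15922209] 401.30629070636246 318.85729798275725 199.57843540083095
[131 190  10  59 195] [135.48717949 219.10769231] [538.1979352  392.1991062   41.54429313] [35.54719302 41.54429313 44.86353228]
[124 194  10  58 176] [128.72727273 222.77272727] [528.6744266  407.83088745  41.11756103] [34.90479858 41.11756103 45.21005344]
[219 248  33  21 246] [234.94715447 258.27235772] [447.98954752 130.26315821 120.19636481] [ 92.78396971 120.19636481 123.5409515 ]
side [325.30872162 619.83093981 863.57498624] [[-0.93811528 -0.25388293  0.23554868]
 [-0.34614911  0.66580949 -0.66096787]
 [ 0.01097791 -0.70159902 -0.7124874 ]] [-0.49817863  2.75346245 -1.13127578] 457.1274783591769 324.05043404276614 204.01687454705328
[332 282  29  30 408] [345.84313725 296.19852941] [448.2723054  141.23765562 115.54552175] [ 74.3346517  115.54552175 121.24978349]
```

View pics/a.png

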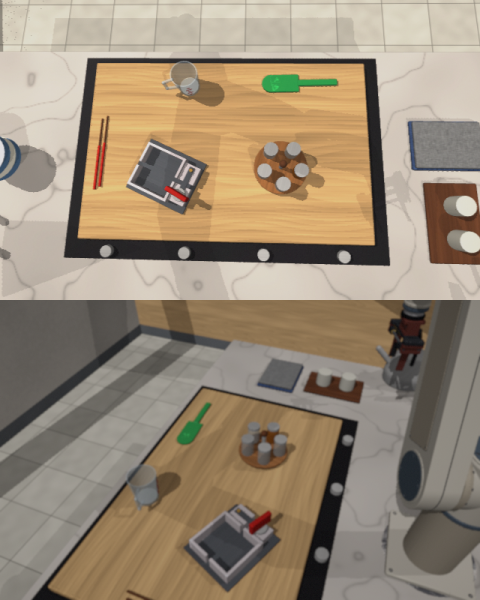

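The top view shows the mould at about (222,235) full-res, with the red wing at (235,258). The carousel is at (375,222). The wing top is at about z = 120, so the board is at about 34. Next I'll crop closer and fit the wing.

```bash
python3 - <<'E'
from h import *
T=cam("top");S=cam("side")
def mask(d,box):
    h=cv2.cvtColor(d["img"],cv2.COLOR_RGB2HSV); m=((h[...,0]<8)|(h[...,0]>172))&(h[...,1]>130)&(h[...,2]>60)
    x,y,w,g=box; o=np.zeros_like(m); o[y:y+g,x:x+w]=m[y:y+g,x:x+w]; return o
for n,d,b in(("T",T,(215,243,45,32)),("S",S,(325,275,42,45))):
    m=mask(d,b); v,u=np.nonzero(m); P=pts(d,np.c_[u,v]); t=P[:,2]>114
    print(n,len(t),t.sum(),np.percentile(P[:,2],[5,50,95]))
    Q=plane(d,np.c_[u,v][t],120)[:,:2].astype(np.float32); r=cv2.minAreaRect(Q); print(r,Q.mean(0)); print(cv2.boxPoints(r))
# board height, amber & carousel
for uv in((300,150),(420,280),(200,150)): print(pts(T,uv))
h=cv2.cvtColor(T["img"],cv2.COLOR_RGB2HSV)
a=cv2.resize(T["img"][170:300,150:310],None,fx=5,fy=5,interpolation=cv2.INTER_CUBIC)[:600]
cv2.imwrite("pics/b.png",a[:,:,::-1])
c=cv2.resize(S["img"][250:400,230:390],None,fx=4,fy=4,interpolation=cv2.INTER_CUBIC)
cv2.imwrite("pics/c.png",c[:,:,::-1])
E
```

```text
T 255 213 [ 94.88838956 120.02689991 123.14910458]
((448.5104675292969, 133.67198181152344), (69.71831512451172, 13.638795852661133), 60.36126708984375) [448.37064 133.39142]
[[425.34442  106.746155]
 [437.19873  100.00137 ]
 [471.6765   160.59781 ]
 [459.8222   167.34259 ]]
S 439 227 [ 88.91067015 115.0098159  120.28015699]
((447.6755676269531, 137.81781005859375), (68.9420394897461, 14.701973915100098), 60.28007507324219) [448.25858 138.55243]
[[424.20215 111.52547]
 [436.9702  104.2368 ]
 [471.149   164.11015]
 [458.38092 171.39882]]
[[713.61807106   6.09924363  37.61016455]]
[[ 409.26591319 -274.82581479   37.85912603]]
[[712.44757696 252.73295267  34.58548385]]
```

View pics/b.png

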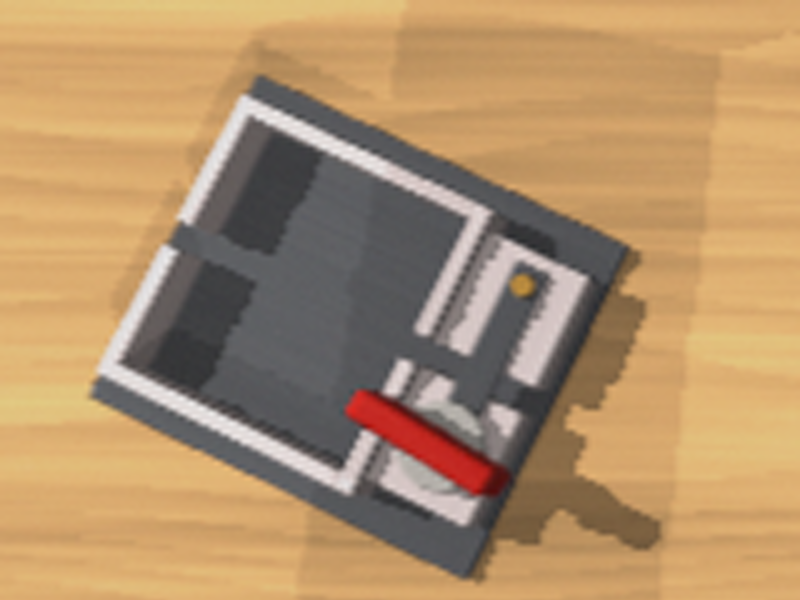

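View pics/c.png

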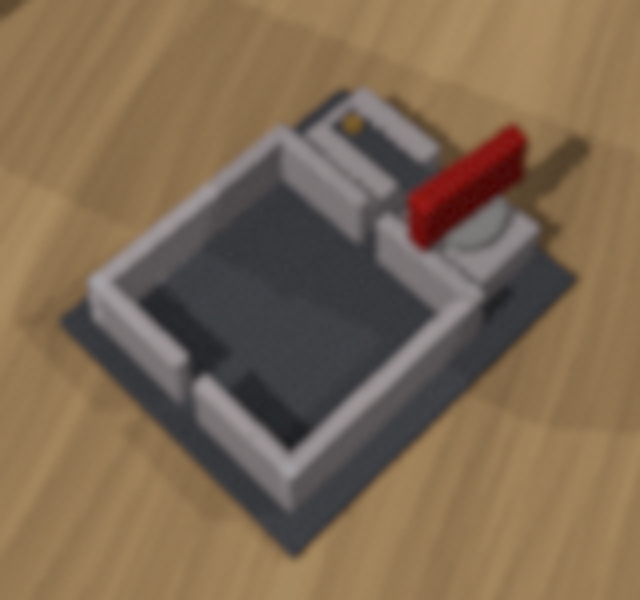

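The wing is about 4° clockwise of the split, so near the open end. It lies at 60.3° in the world, centred near (448,135). The wanted jaw yaw is −29.7°, a turn of +43°. Turning it shut takes joint 6 to about 132°, which is in range. Moving to hover.

Emit:
play_rows(
  increments="1 0.020 0.036 0 2; 1 0.020 0.036 0 2; 1 0.020 0.036 0 2; 1 0.020 0.036 0 2; 1 0.020 0.036 0 2; 1 0.020 0.036 0 2; 1 0.020 0.036 0 2; 1 0.020 0.036 0 2; 1 0.020 0.036 0 2; 1 0.020 0.036 0 2; 1 0.006 0.037 0 2; 1 0.006 0.037 0 2; 1 0.006 0.037 0 2; 1 0.006 0.037 0 2; 1 0.006 0.037 0 2; 1 0.006 0.037 0 2; 1 0.006 0.037 0 3; 1 0.006 0.037 0 3; 1 0.006 0.037 0 3; 1 0.006 0.037 0 2",
)

```text
t: 2.2
ee_pos: [446.9, 135.3, 222.7]
orientation: [2.713, 1.583, 0.0]
ft_force: [-0.1, -0.4, -0.5]
width: 87.9
```

```bash
python3 - <<'E'
from h import *
o=ctrl.get_obs(); print({k:np.round(o[k],3) for k in("t","qpos","ee_pos","orientation","ft_force","moment")})
d=cam("wrist"); save(d,"w.png"); M=R.from_rotvec(o["orientation"]).as_matrix(); print("yaw y",np.degrees(np.arctan2(M[1,1],M[0,1])), d["o"])
h=cv2.cvtColor(d["img"],cv2.COLOR_RGB2HSV); m=((h[...,0]<8)|(h[...,0]>172))&(h[...,1]>130)&(h[...,2]>60)
v,u=np.nonzero(m); P=pts(d,np.c_[u,v]); ok=d["range_z"][v,u]>0; print(m.sum(),np.percentile(P[ok][:,2],[2,10,50,90,98]))
zt=np.median(P[ok&(P[:,2]>np.percentile(P[ok][:,2],50)-3)][:,2]); t=ok&(P[:,2]>zt-4); print(zt,t.sum())
Q=plane(d,np.c_[u,v][t],zt)[:,:2].astype(np.float32); print(cv2.minAreaRect(Q))
E
```

```text
{'t': np.float64(2.2), 'qpos': array([ 0.268,  0.189,  1.968, -0.   ,  0.984,  0.783]), 'ee_pos': array([446.927, 135.27 , 222.729]), 'orientation': array([2.713, 1.583, 0.   ]), 'ft_force': array([-0.07 , -0.394, -0.526]), 'moment': array([-0.077, -0.064,  0.008])}
yaw y -29.469003717109093 [485.5916482  205.45440816 384.8458518 ]
4252 [ 99.02783593 119.21076264 265.5468141  318.76252707 323.13540894]
310.8858226418122 1208
((461.80657958984375, 159.15463256835938), (15.369035720825195, 182.71334838867188), 59.810298919677734)
```

View pics/w.png

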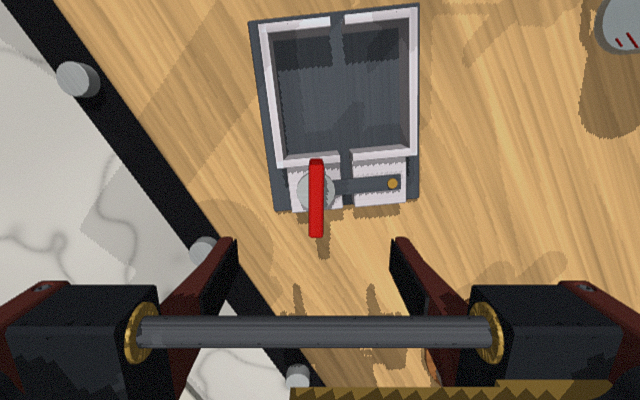

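The wrist view shows the wing at (316,198), between the finger directions. The split runs up the picture from (348,205) to (335,15), and the gripper's brown parts got into my mask. I'll restrict it to the wing.

```bash
python3 - <<'E'
from h import *
d=cam("wrist")
h=cv2.cvtColor(d["img"],cv2.COLOR_RGB2HSV); m=((h[...,0]<8)|(h[...,0]>172))&(h[...,1]>130)&(h[...,2]>60); m[:150]=0;m[245:]=0;m[:,:295]=0;m[:,335:]=0
v,u=np.nonzero(m); P=pts(d,np.c_[u,v]); z=P[:,2]; print(m.sum(),np.percentile(z,[2,10,50,90,98]))
zt=np.median(z[z>114]); t=z>114
for zz in(116,zt): print(zz,t.sum(),cv2.minAreaRect(plane(d,np.c_[u,v][t],zz)[:,:2].astype(np.float32)))
# split from gap (inner wall edges) and side walls at plane z~75
L=plane(d,np.array([[348,205],[335,15.],[275,165],[258,25],[418,155],[418,5]]),75)
for a,b in((0,1),(2,3),(4,5)): e=L[b]-L[a]; print("dir",np.degrees(np.arctan2(e[1],e[0])),np.linalg.norm(e))
E
```

```text
1143 [ 99.75532797 117.77927413 119.64224978 120.64522608 121.39285831]
116 1082 ((447.3901672363281, 134.03121948242188), (69.97638702392578, 13.67609977722168), 60.42559051513672)
119.69917956126778 1082 ((447.9281005859375, 135.06211853027344), (69.01564025878906, 13.488349914550781), 60.42559051513672)
dir 66.25453956337047 177.41461871322153
dir 65.48558400867586 126.67214740611733
dir 66.2864563522345 132.38477683257236
```

The heights and position agree: wing top about 119.7, centre (447.9,135.1), wing at 60.4°. The split is at about 66°, so the cam is at about 0.1 rad and needs roughly 84.5° clockwise. Descending and gripping.

Emit:
play_rows(
  increments="1 0.001 0 -0.03 0; 1 0 0 -0.03 0; 1 0 0 -0.03 0; 1 0 0 -0.022 0; 1 0 0 -0.02 0; 1 0 0 0 0; 0.1 0 0 0 0; 0.1 0 0 0 0; 0.1 0 0 0 0; 0.1 0 0 0 0; 0.1 0 0 0 0; 0.1 0 0 0 0; 0.1 0 0 0 0; 0.1 0 0 0 0; 0.1 0 0 0 0; 0.1 0 0 0 0",
)

```text
t: 3.9
ee_pos: [448.2, 133.5, 90.7]
orientation: [2.715, 1.58, 0.0]
ft_force: [0.6, -2.1, 0.0]
width: 14.0
```

Gripped at 14.0 mm, which matches the wing's thickness. Turning about 50° first.

Emit:
play_rows(
  increments="0 0 0 0 -5; 0 0 0 0 -5; 0 0 0 0 -5; 0 0 0 0 -5; 0 0 0 0 -5; 0 0 0 0 -5; 0 0 0 0 -5; 0 0 0 0 -5; 0 0 0 0 -5; 0 0 0 0 -5; 0 0 0 0 0; 0 0 0 0 0",
)

```text
t: 5.1
ee_pos: [448.0, 133.7, 90.6]
orientation: [-3.128, -0.287, -0.0]
ft_force: [-0.0, 0.7, -0.5]
width: 14.0
```

```bash
cat > st.py <<'E'
from h import *
o=ctrl.get_obs(); M=R.from_rotvec(o["orientation"]).as_matrix()
print({k:np.round(o[k],3) for k in("t","qpos","ee_pos","ft_force","moment","width")},"wing",np.degrees(np.arctan2(M[1,1],M[0,1]))+90)
E
python3 st.py
```

```text
{'t': np.float64(5.1), 'qpos': array([0.264, 0.413, 2.056, 0.   , 0.672, 1.652]), 'ee_pos': array([448.022, 133.741,  90.628]), 'ft_force': array([-0.013,  0.692, -0.481]), 'moment': array([ 0.156, -0.036, -0.254]), 'width': np.float64(14.035)} wing 10.497465332930034
```

The moment is −0.25 N m, as expected for the cam, and the forces are small. About 34° is left, so I'll go on and then creep toward the stop.

Emit:
play_rows(
  increments="0 0 0 0 -5; 0 0 0 0 -5; 0 0 0 0 -5; 0 0 0 0 -5; 0 0 0 0 -5; 0 0 0 0 -4; 0 0 0 0 -2; 0 0 0 0 -2; 0 0 0 0 0; 0 0 0 0 0",
)

```text
t: 6.1
ee_pos: [448.1, 133.9, 90.7]
orientation: [-3.081, 0.613, -0.0]
ft_force: [0.1, 3.4, -1.4]
width: 14.0
```

```bash
python3 st.py
```

```text
{'t': np.float64(6.1), 'qpos': array([2.650e-01, 4.130e-01, 2.056e+00, 1.000e-03, 6.720e-01, 2.228e+00]), 'ee_pos': array([448.077, 133.908,  90.675]), 'ft_force': array([ 0.092,  3.42 , -1.437]), 'moment': array([ 0.703, -0.059,  0.017]), 'width': np.float64(14.005)} wing -22.49946854612871
```

Emit:
play_rows(
  increments="0 0 0 0 -1; 0 0 0 0 -1; 0 0 0 0 0; 0 0 0 0 0",
)

```text
t: 6.5
ee_pos: [448.1, 133.9, 90.7]
orientation: [-3.069, 0.668, -0.0]
ft_force: [0.4, 6.3, -3.2]
width: 13.6
```

```bash
python3 st.py
```

```text
{'t': np.float64(6.5), 'qpos': array([0.265, 0.413, 2.056, 0.   , 0.672, 2.264]), 'ee_pos': array([448.093, 133.879,  90.683]), 'ft_force': array([ 0.417,  6.332, -3.207]), 'moment': array([ 1.014, -0.071,  0.463]), 'width': np.float64(13.611)} wing -24.55714764881685
```

The moment jumped to +0.46 N m and the pads are straining, so the stop is reached at wing −24.5° (predicted −24°). Releasing and rising straight up.

Emit:
play_rows(
  increments="0.3 0 0 0 0; 0.6 0 0 0 0; 0.8 0 0 0 0; 0.8 0 0 0 0; 0.8 0 0 0 0; 0.8 0 0 0 0; 0.8 0 0 0.03 0; 0.8 0 0 0.04 0; 0.8 0 0 0.04 0; 0.8 0 0 0.04 0; 0.8 0 0 0.03 0; 0.8 0 0 0 0; 0.8 0 0 0 0",
)

```text
t: 7.8
ee_pos: [448.0, 133.6, 270.9]
orientation: [-3.069, 0.669, -0.002]
ft_force: [-0.3, -0.7, -0.3]
width: 70.6
```

```bash
python3 st.py; python3 - <<'E'
from h import *
T=cam("top"); d=cam("wrist")
h=cv2.cvtColor(d["img"],cv2.COLOR_RGB2HSV); m=(((h[...,0]<8)|(h[...,0]>172))&(h[...,1]>130)&(h[...,2]>60)).astype(np.uint8)
k,l,s,c=cv2.connectedComponentsWithStats(m)
for i in range(1,k):
    if s[i,4]>150:
        v,u=np.nonzero(l==i); P=pts(d,np.c_[u,v]); t=(P[:,2]>114)&(P[:,2]<126)
        if t.sum()>100: r=cv2.minAreaRect(plane(d,np.c_[u,v][t],119.7)[:,:2].astype(np.float32)); print(r,cv2.boxPoints(r))
im=np.vstack([cv2.resize(d["img"],(480,300),interpolation=cv2.INTER_AREA),cv2.resize(T["img"][150:300,130:370],(480,300),interpolation=cv2.INTER_CUBIC)])
cv2.imwrite("pics/e.png",im[:,:,::-1])
E
```

```text
{'t': np.float64(7.8), 'qpos': array([ 0.264,  0.127,  1.919, -0.   ,  1.095,  2.264]), 'ee_pos': array([447.972, 133.647, 270.89 ]), 'ft_force': array([-0.251, -0.74 , -0.338]), 'moment': array([ 0.035, -0.005, -0.026]), 'width': np.float64(70.582)} wing -24.592043253449148
((448.3174743652344, 133.29440307617188), (13.381037712097168, 68.7228775024414), 65.71111297607422) [[414.24554  141.33026 ]
 [476.88525  113.06195 ]
 [482.3894   125.258545]
 [419.7497   153.52686 ]]
```

View pics/e.png

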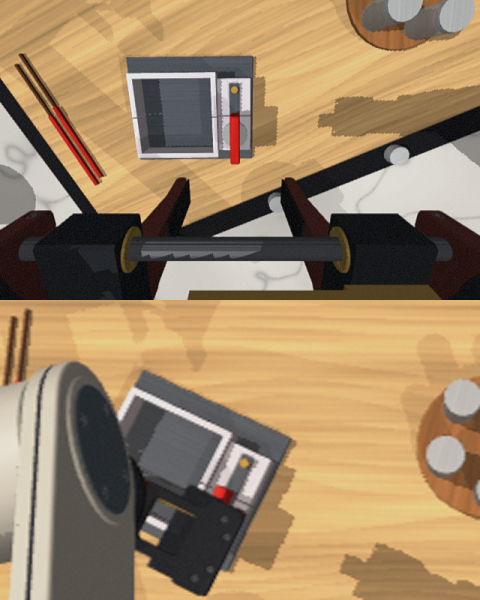

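The wrist view shows the wing straight across the split at (235,140). The mould walls meet with no visible gap (the split line is at about row 118), and the arm is clear. The carousel was never approached. Handing in.

```bash
python3 -c "
from workcell import ctrl; print(ctrl.close_job())"
```

```text
the job is handed in; nothing more can be done
None
```

The mould looks fully shut, the wing has been released, and the job was handed in at about 8 s of the 29 s limit; the hand-in gives no verdict.

- **What I did:** I gripped the red wing (14.0 mm between the pads) and turned it about 85° clockwise, until the rise in moment showed it had met the stop. I then let go and rose clear to a tool height of 271 mm.
- **Wing angle:** the last wrist view puts the wing at −24.3°, against a split at about 66°. That is square across the split to within about 1°.
- **Halves:** I saw no gap between the walls in the picture, but I did not measure it.
- **Clear of contact:** the wrist force was under 1 N at the end, so nothing was touched.
- **Carousel:** I never came near it after passing well above it, and I did not measure the amber jar again.
- **Disagreements:** the top and side cameras differed by about 4 mm on the wing's position; the wrist camera settled it. After gripping, the tool sat about 1.8 mm from the commanded y, with no ill effect.

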